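Set up the reagent carousel

ROBOT

A 6-joint arm with a two-finger parallel gripper is mounted at the origin on a cart in front of the work surface, level with it; the furniture and walls round the work are solid. World frame = base frame: x ahead of the robot, y to its left, z up, the work surface at z = 0. Lengths are in m, angles in rad, forces in N, time in s.
With the tool pointing down it reaches from about 0.4 to 0.825 m from the base axis. Payload 7 kg.
Tool frame: the origin (TCP) lies midway between the tips of the shut fingers; the grasp point (between the pads) lies 19 mm behind it; z points along the fingers, y is the line along which they close (so a half turn about z gives the same grasp; the last joint's range is limited). The gripper opens to 88 mm and grips with 3 to 60 N. Pads are 19 mm wide; open, the fingers measure 130 mm over their backs; the gripper's body (78 mm by 193 mm) begins 47 mm behind the grasp point.
Start: joints at [1.551, 0.359, 0.012, 0, -1.224, -0.288], TCP at [0.205, 0.643, 0.227] pointing down, gripper open.
Joint ranges: [-3.07, 3.07], [-1.43, 2.12], [-1.02, 1.25], [-3.03, 1.67], [-3.05, -0], [-3.03, 3.03]. Speed limits (rad/s): [2.39, 2.39, 3.01, 3.14, 3.14, 3.14].

INTERFACE

Orientations are given as [roll, pitch, yaw] about the fixed x, y, z axes, in that order (R = Rz(yaw) Ry(pitch) Rx(roll)).
In Python, from station import arm, grab_frame, camera_params, spot_in gives the robot as it stands.
- The arm moves only by the shell command python3 -m jog 'ROWS' [FORCE]. ROWS is JSON, a list that holds one entry, the list of rows, each a list of 7 numbers: the shift along the tool's x, y, z in mm, then the turn, a rotation vector about the tool's x, y, z in rad, then the finger opening in mm, from 0 to 87.6. In form: [[[x, y, z, wx, wy, wz, fingers], ...]]. A call has 1 to 20 rows; each row is the pose to reach, as a shift and turn from the pose commanded when the call began, along the tool's axes at that moment; what a row does not reach only later rows make up. A row lasts 1/8 s, in which the tool goes at most 62.5 mm and 10.7 degrees, less where a joint would pass 70% of its speed; a pose out of reach is approached as far as the arm can. A call with a gripper value outside its range is refused whole. The fingers move at their own pace and stop on an object; FORCE is the grip in N (left out, the last holds). Time passes only in rows, so rows that repeat a pose let the fingers close. It gives the time, the measured TCP pose, the force, the opening and the grip force at its end, in the units of the state.
- arm.get_state(): the state, without advancing time (a new reading comes with each control period).
- grab_frame(name): name is "scene" or "top"; returns (picture, depth): 384x512x3 uint8, blue, green, red; 384x512 float32, m along the optical axis (not along the pixel's ray), 0 where there is no reading.
- camera_params(name): a dict with "mtx" (3x3 intrinsics, pixels), "k1" (the pictures are not rectified: a ray, as slopes to the right and down, at radius r is drawn at 1 + k1 r^2 times it, then the intrinsics apply), "R" (3x3) and "t" (3): a world point X has camera coordinates R X + t. Camera axes: x right, y down, z forward; pixel columns grow to the right and rows downward; lengths in m; the calibration is good to about 2 mm. A picture is of the moment at which its call begins. camera_params takes no time and is no camera call.
- arm.job_done(): hands the job in; it is judged then, once.
Trained networks look in the newest picture that a camera, given by its name, has taken for a name from the list of things; names that differ only in an ending like _2 or _b are one class to them, and where a whole thing is asked for, a point or a joint stands for the part that bears it (a point fixed in the world has none). Each returns a list of dicts, best first, with "confidence" (0 to 1); they miss things now and then, are a little off and sometimes report something else, mostly with a low value. They report only what shows in the picture. A call takes as long as a camera call. They do not tell look-alikes from the thing itself.
- spot_in(query, camera): "uv" ([column, row] in pixels, amid what is visible of it).
The state is a dict: "t": time; "q": joint angles; "qd": joint speeds; "joint_efforts": joint torques, N m; "eef_pos": TCP position; "ee_rot": TCP orientation; "force": force on the tool from outside, world axes, zero at the start; "moment": the same for the moment, N m; "width": finger opening in m; "gripper_force": force on a finger pad.
Only numpy, scipy, OpenCV 4.12 (cv2) and the standard library are available. Lean on these libraries where they do the work, as an engineer would, in place of code of your own. Each camera call takes 0.05 s, during which the arm holds its last target. There are 200 camera calls.

TASK

Set up the reagent carousel: put the four-pocket carousel on the spindle of the drive unit, with the slot of its hub over the key so that it goes fully home, then put the hold-down spool on the spindle, wide flange down, resting flat on the hub. After that load every dropper bottle that stands on the bench, upright, into a carousel pocket of its own, and last push the drive unit's toggle switch fully over to its other side. Leave the tape roll and the Petri dish alone.

Things in the scene. Friction and masses are not known exactly. Their poses are not given: they have to be found in the camera images.
- spindle (a point): on the spindle's axis, level with its seat (the aluminium disc, 22 mm above the bench). Fixed drive unit: low grey housing 160 x 235 mm, 18 high. Round steel spindle, 16 mm wide, tapered over its last 6 mm, ends 72 mm above this point. A key 5.5 mm wide stands out to 14 mm from the axis on this frame's +x side, from the seat to 25 mm above it. z up.
- switch_tip (a point): centre of the black ball (26 mm wide) on the drive unit's toggle lever (55 mm long, 125 mm from the spindle on the spindle frame's -y side; pivot along that y axis, 18 mm above the seat, on a block 70 x 50 mm whose top is 21 mm above the seat). Off, the lever leans 0.5 rad to the spindle frame's -x; on, 0.5 rad to its +x.
- switch (a joint): angle of the toggle lever, rad: 0 off (leaning to the spindle frame's -x, away from the side of the key), 1.0 fully on (leaning to +x); it stays where it is left, friction about 1 N at the ball.
- carousel_hub (a point): centre of the hub, 25 mm above the underside of the loose white carousel (disc 148 mm wide, about 0.3 kg, four cups). Aluminium hub: octagonal, 38 mm across flats (flats at +y, -y), top 50 mm above the underside, bore 19 mm, a keyway 8.4 mm wide through its wall on this frame's +x side, full height. z up. Home, this point is 25 mm above the seat, its x along the spindle's x.
- pocket_1 (a point): centre of the floor of carousel cup 1, 4 mm above the carousel's underside, 48 mm from the hub's axis at 45 degrees (anticlockwise from above) from the keyway slot; the cup is 41 mm wide inside, 46 outside, its rim 16 mm above the underside.
- pocket_2 (a point): centre of the floor of carousel cup 2, 4 mm above the carousel's underside, 48 mm from the hub's axis at 135 degrees (anticlockwise from above) from the keyway slot; the cup is 41 mm wide inside, 46 outside, its rim 16 mm above the underside.
- pocket_3 (a point): centre of the floor of carousel cup 3, 4 mm above the carousel's underside, 48 mm from the hub's axis at 225 degrees (anticlockwise from above) from the keyway slot; the cup is 41 mm wide inside, 46 outside, its rim 16 mm above the underside.
- pocket_4 (a point): centre of the floor of carousel cup 4, 4 mm above the carousel's underside, 48 mm from the hub's axis at 315 degrees (anticlockwise from above) from the keyway slot; the cup is 41 mm wide inside, 46 outside, its rim 16 mm above the underside.
- spool_centre (a point): centre of the hold-down spool, 21 mm above its underside: loose aluminium bobbin 42 mm high, about 0.18 kg, stands on the bench; lower flange 48 mm wide, 8 thick; waist 29 wide; upper flange 40 wide, from 30 to 42 mm up; bore 20 mm right through; z up its axis. Mounted, it rests on the hub, this point 71 mm above the seat.
- bottle_1_centre (a point): centre of an amber dropper bottle, 52 mm above its underside (104 mm high with its rubber bulb, body 36 mm wide up to about 50 mm, black collar 24 wide at 60 to 73 mm, bulb 16 wide above; 0.085 kg); it stands upright on the bench; z up. Two to four bottles are present.
- bottle_2_centre (a point): centre of an amber dropper bottle, 52 mm above its underside (104 mm high with its rubber bulb, body 36 mm wide up to about 50 mm, black collar 24 wide at 60 to 73 mm, bulb 16 wide above; 0.085 kg); it stands upright on the bench; z up. Two to four bottles are present.
- bottle_3_centre (a point): centre of an amber dropper bottle, 52 mm above its underside (104 mm high with its rubber bulb, body 36 mm wide up to about 50 mm, black collar 24 wide at 60 to 73 mm, bulb 16 wide above; 0.085 kg); it stands upright on the bench; z up. Two to four bottles are present.
- bottle_4_centre (a point): centre of an amber dropper bottle, 52 mm above its underside (104 mm high with its rubber bulb, body 36 mm wide up to about 50 mm, black collar 24 wide at 60 to 73 mm, bulb 16 wide above; 0.085 kg); it stands upright on the bench; z up. Two to four bottles are present.
- label_tape: roll of paper label tape lying on the bench, 62 mm wide, 19 high, origin in the middle of its underside: a bystander, leave it alone.
- petri_dish: glass Petri dish, 62 mm wide, 16 high, origin in the middle of its underside: a bystander, leave it alone.
Not all that is in view belongs to the job. Leave any purple look-alike of the part that bears bottle_4_centre alone. Leave any green look-alike of the part that bears bottle_1_centre alone.

How it is judged:
By the outcome, as a careful person would: the job done as asked, in the order asked, and still so for the second after the job is handed in, with the robot touching nothing.
Of bottle_1, bottle_2, bottle_3, bottle_4 only 2 to 4 are there at a start; the rules pass over those that are not, and their reading is None.
At some moment in a run one of carousel, spool may be knocked a few centimetres aside while the robot is not near it.
It also fails if it takes over 210 s, if anything falls off the work surface, if the arm or the gripper's body presses on something with over 40 N, if the wrist force passes 120 N, or if a joint passes its speed limit or range.

## Working session

There is one attempt and no reset: what is moved stays moved. The work goes in short steps, Python scripts to look and compute and a shell command to move; the robot and the scene stay as the last step left them, time stands still between calls to the robot, and variables do not carry over. Pictures are saved under pics/ and viewed, at most 14 in all, crops included, and the job is handed in when it is done.

```bash
ls; mkdir -p pics
python3 - <<'E'
from station import arm, grab_frame, camera_params
import cv2, numpy as np
s=arm.get_state(); print(s['t'],s['eef_pos'],s['ee_rot'],s['width'])
for n in('scene','top'):
    im,d=grab_frame(n); cv2.imwrite(f'pics/{n}0.png',im); np.save(f'pics/{n}0.npy',d)
    p=camera_params(n); print(n,p['mtx'],p['k1'],p['R'],p['t'], -np.array(p['R']).T@p['t'])
E
```

```text
pics
0.0 [0.20438991 0.64280583 0.22564663] [ 3.13997590e+00 -1.66203207e-04 -3.07883055e-01] 0.08750391060143502
scene [[457.1487715    0.         250.30871972]
 [  0.         457.1487715  184.77510215]
 [  0.           0.           1.        ]] -0.13329698602323448 [[ 0.72964183 -0.68347228 -0.02210083]
 [-0.42650048 -0.42957272 -0.79596772]
 [ 0.53452796  0.59019736 -0.60493548]] [-0.35305852  0.2773332   1.04544251] [-0.18292925 -0.73918835  0.84537066]
top [[372.413151     0.         257.93377622]
 [  0.         372.413151   189.24121149]
 [  0.           0.           1.        ]] -0.12143566698324976 [[ 0.07216655 -0.99738252 -0.00448219]
 [-0.97178319 -0.06930105 -0.22546573]
 [ 0.22456496  0.0206268  -0.97424079]] [-0.02349052  0.49575087  1.24556252] [ 0.20374789 -0.01476494  1.32514736]
```

View pics/top0.png

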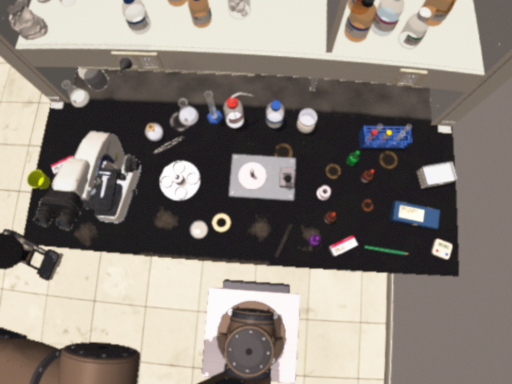

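View pics/scene0.png

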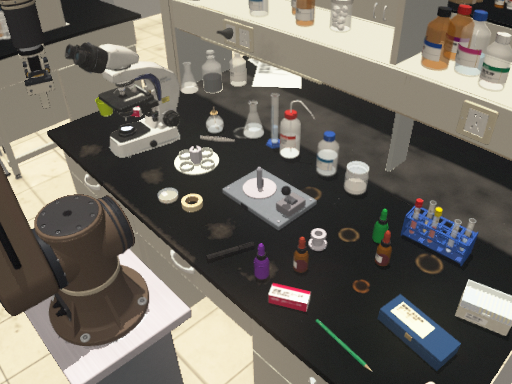

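```bash
cat > h.py <<'E'
from station import arm, grab_frame, camera_params, spot_in
import cv2, numpy as np
from scipy.spatial.transform import Rotation as Ro
np.set_printoptions(precision=4,suppress=True)
P={n:camera_params(n) for n in('scene','top')}
def ray(n,uv):
    p=P[n]; d=np.array([p['k1'],0,0,0,0],float)
    xy=cv2.undistortPoints(np.array(uv,float).reshape(-1,1,2),np.array(p['mtx']),d)[:,0]
    return np.c_[xy,np.ones(len(xy))]
def at_z(n,uv,z):
    R=np.array(P[n]['R']);c=-R.T@np.array(P[n]['t']); d=ray(n,uv)@R
    return c+d*((z-c[2])/d[:,2:])
def proj(n,X):
    p=P[n]; R=np.array(p['R'])
    return cv2.projectPoints(np.array(X,float).reshape(-1,1,3),cv2.Rodrigues(R)[0],np.array(p['t'],float),np.array(p['mtx']),np.array([p['k1'],0,0,0,0.]))[0][:,0]
def cloud(n,d):
    v,u=np.mgrid[:384,:512]; uv=np.c_[u.ravel(),v.ravel()]
    R=np.array(P[n]['R']); return ((ray(n,uv)*d.reshape(-1,1)-np.array(P[n]['t']))@R).reshape(384,512,3)
def crop(n,im,u,v,w,h,k):
    return cv2.resize(im[v:v+h,u:u+w],None,fx=k,fy=k,interpolation=cv2.INTER_CUBIC)
E
python3 - <<'E'
from h import *
t=cv2.imread('pics/top0.png');s=cv2.imread('pics/scene0.png')
a=np.hstack([crop('t',t,150,140,80,80,5),crop('t',t,225,140,80,80,5)])
b=np.hstack([crop('s',s,165,135,64,40,6.25),crop('s',s,220,155,104,65,3.846)])[:,:800]
cv2.imwrite('pics/c1.png',np.vstack([a,b[:200]]) if 0 else a); cv2.imwrite('pics/c2.png',b)
for n,l in(('top',dict(car=(180,180),sp=(252,176),spool=(323,192),b1=(331,217),b2=(368,175))),('scene',dict(car=(197,160),spool=(318,240),b1=(301,262),b2=(384,255),sp=(261,183)))):
    c=cloud(n,np.load(f'pics/{n}0.npy'))
    for k,(u,v) in l.items(): print(n,k,c[v,u])
for q in ['carousel_hub','spindle','switch_tip','spool_centre','bottle_1_centre','pocket_1','label_tape','petri_dish']:
    for n in('top','scene'):
        print(q,n,[(np.round(r['uv'],1),round(r['confidence'],2)) for r in spot_in(q,n)])
E
```

```text
top car [0.5108 0.2904 0.0535]
top sp [0.5472 0.0371 0.0388]
top spool [ 0.5155 -0.2246  0.0011]
top b1 [ 0.4132 -0.2436  0.073 ]
top b2 [ 0.5723 -0.3717  0.0692]
scene car [0.5137 0.2833 0.0209]
scene spool [ 0.4957 -0.2384  0.0365]
scene b1 [ 0.4083 -0.2593  0.0374]
scene b2 [ 0.5695 -0.3872  0.0369]
scene sp [0.5556 0.0295 0.0413]
carousel_hub top [(array([177.3, 181.2]), 0.83)]
carousel_hub scene [(array([197.6, 158.6]), 0.97)]
spindle top [(array([260.7, 176.5]), 0.98)]
spindle scene [(array([269.1, 197.2]), 0.95)]
switch_tip top []
switch_tip scene [(array([286.5, 189.5]), 0.39)]
spool_centre top [(array([324.1, 191.2]), 0.69)]
spool_centre scene [(array([318.6, 239.1]), 0.7)]
bottle_1_centre top [(array([355.7, 156.3]), 0.65)]
bottle_1_centre scene [(array([376.8, 230.1]), 0.92), (array([385. , 251.2]), 0.65)]
pocket_1 top [(array([178.8, 183. ]), 0.64), (array([261.7, 175.4]), 0.29)]
pocket_1 scene [(array([194.1, 157.2]), 0.82), (array([267.7, 197.1]), 0.3)]
label_tape top [(array([220.8, 221.6]), 0.44)]
label_tape scene [(array([193. , 202.6]), 0.77)]
petri_dish top [(array([218.5, 220.3]), 0.67), (array([198.8, 231.8]), 0.66)]
petri_dish scene [(array([169.6, 197.2]), 0.54)]
```

View pics/c1.png

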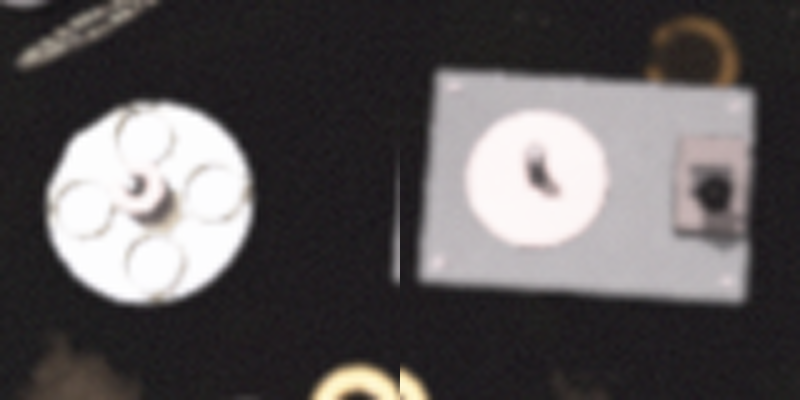

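View pics/c2.png

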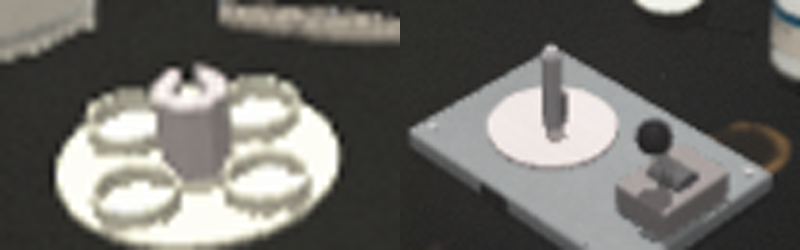

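```bash
cat >> h.py <<'E'
def rect(n,im,c,z,half=0.1,k=2000):
    """orthographic view of plane z: col = world -y, row = world -x, 1/k m per px"""
    N=int(2*half*k); r,cc=np.mgrid[:N,:N]
    X=np.c_[(c[0]+half-r.ravel()/k),(c[1]+half-cc.ravel()/k),np.full(N*N,z)]
    m=proj(n,X).astype(np.float32).reshape(N,N,2)
    return cv2.remap(im,m[...,0],m[...,1],cv2.INTER_CUBIC)
def r2w(c,rc,half=0.1,k=2000): return c[0]+half-rc[1]/k, c[1]+half-rc[0]/k
E
python3 - <<'E'
from h import *
I={n:cv2.imread(f'pics/{n}0.png') for n in P}
cc=(0.5137,0.287); cd=(0.547,0.02)
row1=[rect(n,I[n],cc,0.016) for n in P]
row2=[rect(n,I[n],cd,0.018,half=.16,k=1250) for n in P]
cv2.imwrite('pics/r.png',cv2.resize(np.vstack([np.hstack(row1),np.hstack(row2)]),(600,600)))
for n in P:
    r=rect(n,I[n],cd,.018,.16,1250).astype(int); g=r.max(2)
    m=((g>90)).astype(np.uint8)*255
    m=cv2.morphologyEx(m,cv2.MORPH_OPEN,np.ones((9,9)))
    cs=cv2.findContours(m,0,2)[0]; c=max(cs,key=cv2.contourArea)
    (p,sz,a)=cv2.minAreaRect(c); print(n,'housing',r2w(cd,p,.16,1250),np.array(sz)/1.25,a)
    r=rect(n,I[n],cd,.022,.16,1250); m=(r.min(2)>205).astype(np.uint8)*255
    cs=cv2.findContours(m,0,2)[0]; c=max(cs,key=cv2.contourArea); e=cv2.fitEllipse(cv2.convexHull(c)); print(n,'seat',r2w(cd,e[0],.16,1250),np.array(e[1])/1.25)
    r=rect(n,I[n],cc,.004); m=(r.max(2)>120).astype(np.uint8)*255
    m=cv2.morphologyEx(m,cv2.MORPH_OPEN,np.ones((25,25)))
    cs=cv2.findContours(m,0,2)[0]; c=max(cs,key=cv2.contourArea); e=cv2.fitEllipse(cv2.convexHull(c)); print(n,'disc',r2w(cc,e[0]),np.array(e[1])/2)
E
```

```text
scene housing (0.5557394775390626, -0.0022218261718749965) [176.643  241.3518] 87.58534240722656
scene seat (0.5560545288085939, 0.03809042968749998) [97.9684 98.7626]
scene disc (0.5270205947875977, 0.3075813980102539) [151.0127 168.9149]
top housing (0.5666496582031251, 0.0011372558593749915) [189.4594 238.1452] 89.4974136352539
top seat (0.5550805908203126, 0.038645849609375005) [102.3004 104.3278]
top disc (0.52315654296875, 0.30462227630615235) [154.3659 154.5839]
```

View pics/r.png

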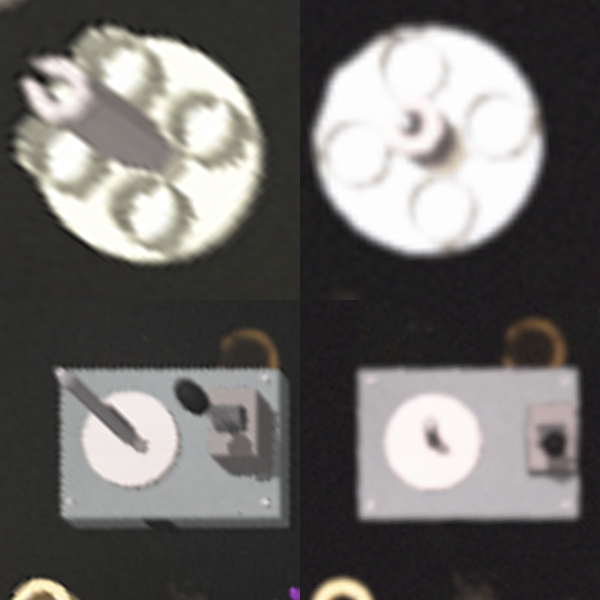

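```bash
cat >> h.py <<'E'
from scipy.optimize import minimize
from scipy.ndimage import map_coordinates
def samp(n,g,X):
    uv=proj(n,X); return map_coordinates(g,[uv[:,1],uv[:,0]],order=1,mode='nearest')
TH=np.linspace(0,2*np.pi,180,endpoint=False)
def circ(x,y,z,r): return np.c_[x+r*np.cos(TH),y+r*np.sin(TH),np.full(180,z)]
def disc_fit(n,im,c0,r,z,frac=1.):
    g=np.clip(im.max(2).astype(float),0,200)
    def f(p):
        d=samp(n,g,circ(p[0],p[1],z,r-.002))-samp(n,g,circ(p[0],p[1],z,r+.002))
        return -np.mean(np.clip(d,0,60)) if frac==1 else -np.mean(np.sort(d)[int(180*(1-frac)):])
    best=None
    for a in np.arange(-.02,.021,.004):
        for b in np.arange(-.02,.021,.004):
            v=f((c0[0]+a,c0[1]+b))
            if best is None or v<best[0]: best=(v,(c0[0]+a,c0[1]+b))
    o=minimize(f,best[1],method='Nelder-Mead',options=dict(initial_simplex=np.array([[0,0],[.003,0],[0,.003]])+best[1])); return o.x,o.fun
def hub_fit(im,c0,zt,yaws):
    """hub top ring + slot in scene view, zt = height of hub top"""
    g=im.max(2).astype(float)
    rr,tt=np.meshgrid(np.linspace(.001,.018,12),TH); rr=rr.ravel();tt=tt.ravel()
    slot=(np.cos(tt)>0)&(np.abs(rr*np.sin(tt))<.0042); hole=(rr<.0095)|slot
    def f(p):
        X=np.c_[p[0]+rr*np.cos(tt+p[2]),p[1]+rr*np.sin(tt+p[2]),np.full(len(rr),zt)]; s=samp('scene',g,X)
        w=rr; return -(np.average(s[~hole],weights=w[~hole])-np.average(s[hole],weights=w[hole]))
    best=None
    for y in yaws:
        for a in np.arange(-.006,.0061,.002):
            for b in np.arange(-.006,.0061,.002):
                v=f((c0[0]+a,c0[1]+b,y))
                if best is None or v<best[0]: best=(v,np.array([c0[0]+a,c0[1]+b,y]))
    o=minimize(f,best[1],method='Nelder-Mead',options=dict(initial_simplex=np.array([[0,0,0],[.002,0,0],[0,.002,0],[0,0,.15]])+best[1])); return o.x,o.fun
def cups_fit(n,im,c0,zf,yaws):
    g=im.min(2).astype(float)
    def f(p):
        s=0
        for k in range(4):
            a=p[2]+np.pi/4+k*np.pi/2; x,y=p[0]+.048*np.cos(a),p[1]+.048*np.sin(a)
            s+=samp(n,g,circ(x,y,zf,.0225)).mean()-.5*samp(n,g,circ(x,y,zf,.016)).mean()-.5*samp(n,g,circ(x,y,zf,.008)).mean()
        return s/4
    best=min(((f((*c0,y)),y) for y in yaws)); 
    x0=np.array([*c0,best[1]]); o=minimize(f,x0,method='Nelder-Mead',options=dict(initial_simplex=np.array([[0,0,0],[.003,0,0],[0,.003,0],[0,0,.1]])+x0)); return o.x,o.fun
E
python3 - <<'E'
from h import *
I={n:cv2.imread(f'pics/{n}0.png') for n in P}
c0=(.523,.305)
for n in P:
    for z in (.0,.004): print(n,'disc',z,*disc_fit(n,I[n],c0,.074,z))
    print(n,'seat',*disc_fit(n,I[n],(.5555,.0385),.05,.022,.8))
c=disc_fit('top',I['top'],c0,.074,.004)[0]
print('hub',*hub_fit(I['scene'],c,.05,np.arange(-3.1,3.1,.2)))
for z in(.004,.016):
    for n in P: print('cups',n,z,*cups_fit(n,I[n],c,z,np.arange(0,1.57,.1)))
# housing edges: yaw
def rc(p,hx,hy,z=.018):
    X=[]
    for t in np.linspace(-.95,.95,60):
        X+= [(hx,t*hy),(-hx,t*hy),(t*hx,hy),(t*hx,-hy)]
    X=np.array(X);a=p[2];R=np.array([[np.cos(a),-np.sin(a)],[np.sin(a),np.cos(a)]])
    return np.c_[X@R.T+p[:2],np.full(len(X),z)]
for n in P:
    g=np.clip(I[n].max(2).astype(float),0,150)
    def f(p): 
        d=samp(n,g,rc(p,.078,.1155))-samp(n,g,rc(p,.082,.1195)); return -np.mean(np.clip(d,0,80))
    best=min((f((.555+a,.0+b,y)),(.555+a,b,y)) for a in np.arange(-.02,.021,.004) for b in np.arange(-.04,.041,.004) for y in np.arange(-.12,.13,.02))
    x0=np.array(best[1]); o=minimize(f,x0,method='Nelder-Mead',options=dict(initial_simplex=np.array([[0,0,0],[.003,0,0],[0,.003,0],[0,0,.03]])+x0)); print(n,'housing',o.x,o.fun)
    r=rect(n,I[n],(.555,0),.018,.16,1250);
E
```

```text
scene disc 0.0 [0.5254 0.3065] -41.00531297220243
scene disc 0.004 [0.522 0.302] -42.417825756914205
scene seat [0.5552 0.0377] -27.872191223625286
top disc 0.0 [0.5236 0.3051] -47.02599341282232
top disc 0.004 [0.5228 0.3042] -50.71250049889489
top seat [0.5512 0.0437] -4.987346376576991
hub [0.5265 0.3072 0.9843] -70.52598344149251
cups scene 0.004 [0.5283 0.3101 0.9829] -68.59255696445321
cups top 0.004 [0.5239 0.3041 0.9786] -23.198192070406755
cups scene 0.016 [0.5181 0.2955 0.9842] -65.27361585352959
cups top 0.016 [0.5337 0.289  0.8108] -33.20491169801016
scene housing [ 0.5541 -0.0014  0.0036] -49.12785961279883
top housing [0.5539 0.0011 0.0026] -53.997949889581804
```

```bash
cat >> h.py <<'E'
def need(x,y,z,yaw):
    """row (mm, rad in tool axes) from the present pose to a tool-down TCP pose"""
    s=arm.get_state(); R=Ro.from_euler('xyz',s['ee_rot']); d=R.inv().apply(np.array([x,y,z])-s['eef_pos'])*1000
    best=None
    for k in(0,np.pi): 
        w=(R.inv()*Ro.from_euler('xyz',[np.pi,0,yaw+k])).as_rotvec()
        print('tcp',s['eef_pos'],'rpy',s['ee_rot'],'q6',s['q'][5],'-> row',np.round(d,1),np.round(w,3),'t',s['t'],'F',s['force'])
E
python3 - <<'E'
from h import *
for n in P:
    c=cloud(n,np.load(f'pics/{n}0.npy')).reshape(-1,3)
    for z0,z1 in((.06,.15),(.15,.45)):
        q=c[(c[:,2]>z0)&(c[:,2]<z1)&(c[:,1]>.32)&(c[:,0]>.3)&(c[:,0]<.75)&(c[:,1]<1)]
        print(n,z0,len(q)); 
        if len(q): print(np.percentile(q,[1,50,99],axis=0))
        for y in np.arange(.35,.8,.05):
            k=q[np.abs(q[:,1]-y)<.025]
            if len(k)>3: print(round(y,2),k[:,0].min(),k[:,0].max())
need(.33,.33,.2,.983)
need(.524,.305,.1,.983)
E
```

```text
scene 0.06 1383
[[0.3701 0.4101 0.0601]
 [0.5032 0.5026 0.0934]
 [0.7001 0.8103 0.1482]]
0.4 0.6811669025482342 0.7110100309703975
0.45 0.4791559009957618 0.6945959462705004
0.5 0.3593519143924863 0.6131252080269924
0.55 0.36203959314434814 0.5148151892775634
0.6 0.3704254614830679 0.5165180200444885
scene 0.15 4168
[[0.3034 0.4651 0.1539]
 [0.4327 0.5036 0.2606]
 [0.6072 0.6039 0.3902]]
0.45 0.3665391579021672 0.508709940687204
0.5 0.3002510717082639 0.6247085984638884
0.55 0.3000554064446757 0.5911877737421765
0.6 0.3001337472851992 0.5311392672575719
top 0.06 799
[[0.3642 0.4093 0.0601]
 [0.5311 0.4991 0.0953]
 [0.7027 0.8651 0.1484]]
0.4 0.6817920188492314 0.7102322582061021
0.45 0.4794284167149694 0.7039159746046428
0.5 0.36244059445430316 0.6117463041674819
0.55 0.36167058057692486 0.5257088508181268
0.6 0.36500356059927347 0.37916348085874396
top 0.15 4645
[[0.3035 0.4676 0.1578]
 [0.4269 0.5117 0.2862]
 [0.6063 0.5856 0.3936]]
0.45 0.3649201160096806 0.5084819057004161
0.5 0.30000613661421727 0.6203005605937133
0.55 0.30009093323753955 0.6160480874763229
0.6 0.30033528752367417 0.5594492808763922
tcp [0.2045 0.6433 0.2266] rpy [-3.1415  0.     -0.3078] q6 -0.2880743379636573 -> row [214.5 260.5  26.6] [-0.    -0.    -1.291] t 0.9 F [-0.3375  0.2381  0.0063]
tcp [0.2045 0.6433 0.2266] rpy [-3.1415  0.     -0.3078] q6 -0.2880743379636573 -> row [214.5 260.5  26.6] [-0.     0.     1.851] t 0.9 F [-0.3375  0.2381  0.0063]
tcp [0.2045 0.6433 0.2266] rpy [-3.1415  0.     -0.3078] q6 -0.2880743379636573 -> row [406.9 225.6 126.6] [-0.    -0.    -1.291] t 0.9 F [-0.3375  0.2381  0.0063]
tcp [0.2045 0.6433 0.2266] rpy [-3.1415  0.     -0.3078] q6 -0.2880743379636573 -> row [406.9 225.6 126.6] [-0.     0.     1.851] t 0.9 F [-0.3375  0.2381  0.0063]
```

Run:
```python
from h import *
for n in P:
    c=cloud(n,np.load(f'pics/{n}0.npy')).reshape(-1,3)
    q=c[(c[:,2]>.03)&(c[:,1]>.38)&(c[:,0]>.24)&(c[:,0]<.64)&(c[:,1]<.7)&(c[:,2]<.5)]
    for x in np.arange(.24,.64,.04):
        k=q[(q[:,0]>=x)&(q[:,0]<x+.04)]
        if len(k)>3: i=np.argsort(k[:,1])[2]; print(n,round(x,2),len(k),'miny',k[i])
for p in((.12,.55,.23,-.1),(.13,.44,.23,.3),(.28,.34,.2,.8),(.40,.30,.18,.983),(.524,.305,.1,.983)): need(*p)
```

```text
scene 0.24 77 miny [0.2413 0.6161 0.4636]
scene 0.28 411 miny [0.3073 0.4877 0.361 ]
scene 0.32 474 miny [0.3367 0.4842 0.3556]
scene 0.36 1034 miny [0.3753 0.4646 0.1862]
scene 0.4 1223 miny [0.4163 0.4643 0.1916]
scene 0.44 958 miny [0.4599 0.4495 0.0368]
scene 0.48 867 miny [0.5191 0.4578 0.0905]
scene 0.52 983 miny [0.5561 0.4323 0.0971]
scene 0.56 449 miny [0.5604 0.4384 0.0969]
scene 0.6 101 miny [0.6145 0.492  0.18  ]
top 0.24 113 miny [0.2795 0.5135 0.3613]
top 0.28 510 miny [0.3124 0.4899 0.373 ]
top 0.32 678 miny [0.3348 0.4887 0.3543]
top 0.36 1070 miny [0.3708 0.4696 0.1943]
top 0.4 974 miny [0.4272 0.4674 0.1891]
top 0.44 903 miny [0.4601 0.455  0.0318]
top 0.48 629 miny [0.4906 0.4633 0.126 ]
top 0.52 780 miny [0.5548 0.437  0.0959]
top 0.56 469 miny [0.5637 0.4439 0.1014]
top 0.6 98 miny [0.6075 0.4963 0.1932]
tcp [0.2045 0.6433 0.2266] rpy [-3.1415  0.     -0.3078] q6 -0.2880743379636573 -> row [-52.3 114.5  -3.4] [-0.     0.    -0.208] t 0.9 F [-0.3375  0.2381  0.0063]
tcp [0.2045 0.6433 0.2266] rpy [-3.1415  0.     -0.3078] q6 -0.2880743379636573 -> row [-52.3 114.5
[... 673 characters left out ...]
    2.034] t 0.9 F [-0.3375  0.2381  0.0063]
tcp [0.2045 0.6433 0.2266] rpy [-3.1415  0.     -0.3078] q6 -0.2880743379636573 -> row [290.3 267.9  46.6] [-0.    -0.    -1.291] t 0.9 F [-0.3375  0.2381  0.0063]
tcp [0.2045 0.6433 0.2266] rpy [-3.1415  0.     -0.3078] q6 -0.2880743379636573 -> row [290.3 267.9  46.6] [-0.     0.     1.851] t 0.9 F [-0.3375  0.2381  0.0063]
tcp [0.2045 0.6433 0.2266] rpy [-3.1415  0.     -0.3078] q6 -0.2880743379636573 -> row [406.9 225.6 126.6] [-0.    -0.    -1.291] t 0.9 F [-0.3375  0.2381  0.0063]
tcp [0.2045 0.6433 0.2266] rpy [-3.1415  0.     -0.3078] q6 -0.2880743379636573 -> row [406.9 225.6 126.6] [-0.     0.     1.851] t 0.9 F [-0.3375  0.2381  0.0063]
```

```bash
python3 -m jog '[[[-26,57,0,0,0,-0.1,87],[-52,114,-3,0,0,-0.2,87],[-30,165,-3,0,0,-0.4,87],[-10,216,-3,0,0,-0.58,87],[50,230,5,0,0,-0.75,87],[105,250,15,0,0,-0.92,87],[164,266,27,0,0,-1.1,87],[225,267,37,0,0,-1.28,87],[280,267,46,0,0,-1.29,87],[335,250,66,0,0,-1.29,87],[380,235,100,0,0,-1.29,87],[407,226,126,0,0,-1.29,87],[407,226,126,0,0,-1.29,87]]]'
python3 - <<'E'
from h import *
need(.524,.305,.02,.983)
I={n:grab_frame(n)[0] for n in P}
for n in P: cv2.imwrite(f'pics/{n}1.png',I[n])
print('top disc',*disc_fit('top',I['top'],(.523,.304),.074,.004))
E
```

```text
t: 2.52
eef_pos: [0.5248, 0.3026, 0.0965]
ee_rot: [-3.141, 0.006, 0.979]
force: [-0.5, 0.0, 0.0]
width: 0.087
gripper_force: 0.0
tcp [0.5248 0.3026 0.0965] rpy [-3.1406  0.0062  0.9791] q6 1.7049013400665487 -> row [ 2.  -1.9 76.5] [-0.001  0.006 -0.004] t 2.525 F [-0.5257  0.0498  0.026 ]
tcp [0.5248 0.3026 0.0965] rpy [-3.1406  0.0062  0.9791] q6 1.7049013400665487 -> row [ 2.  -1.9 76.5] [0.01  0.002 3.138] t 2.525 F [-0.5257  0.0498  0.026 ]
top disc [0.52   0.3015] -42.86936430355529
```

```bash
python3 -m jog '[[[1,-1,20,0,0,0,80],[2,-2,40,0,0,0,70],[2,-2,60,0,0,0,60],[2,-2,74,0,0,0,55],[2,-2,74,0,0,0,30],[2,-2,74,0,0,0,30],[2,-2,74,0,0,0,30],[2,-2,74,0,0,0,30],[2,-2,74,0,0,0,30],[2,-2,74,0,0,0,30]]]' 30
```

```text
t: 3.88
eef_pos: [0.5239, 0.3078, 0.0277]
ee_rot: [3.141, -0.002, 0.982]
force: [-1.6, -0.7, 5.9]
width: 0.0378
gripper_force: 30.0
```

```bash
python3 -m jog '[[[0,0,-15,0,0,0,30],[0,0,-40,0,0,0,30],[0,0,-70,0,0,0,30],[0,0,-100,0,0,0,30],[0,0,-110,0,0,0,30],[0,0,-110,0,0,0,30]]]'
python3 - <<'E'
from h import *
need(.5553,.038,.137,.003)
I={n:grab_frame(n)[0] for n in P}
for n in P: cv2.imwrite(f'pics/{n}2.png',I[n])
cv2.imwrite('pics/c3.png',np.hstack([crop('t',I['top'],130,110,100,100,4),crop('s',I['scene'],150,70,100,100,4)]))
E
```

```text
t: 4.62
eef_pos: [0.5232, 0.3074, 0.1369]
ee_rot: [-3.141, -0.001, 0.982]
force: [-0.9, -0.9, -3.7]
width: 0.0379
gripper_force: 30.0
tcp [0.5232 0.3074 0.1369] rpy [-3.1413 -0.0009  0.9819] q6 1.7004956056242824 -> row [-206.2  176.3   -0.4] [-0.001 -0.001  0.979] t 4.625 F [-0.8577 -0.8966 -3.7272]
tcp [0.5232 0.3074 0.1369] rpy [-3.1413 -0.0009  0.9819] q6 1.7004956056242824 -> row [-206.2  176.3   -0.4] [ 0.001 -0.001 -2.163] t 4.625 F [-0.8577 -0.8966 -3.7272]
```

View pics/c3.png

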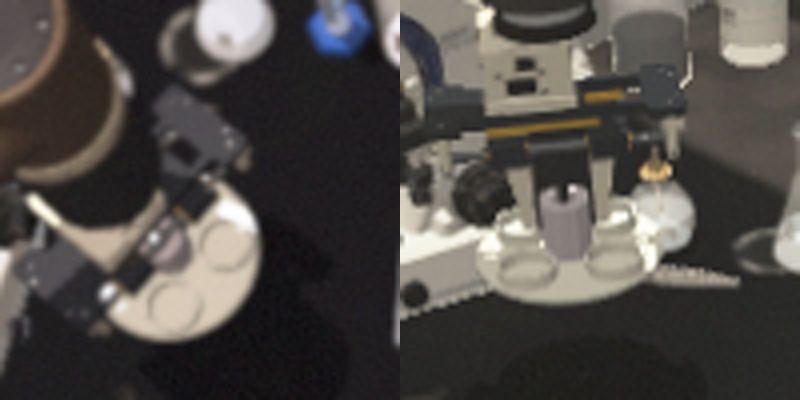

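```bash
cat >> h.py <<'E'
def arc_fit(n,im,c0,r,z,a0,half,lo=0,hi=150):
    g=np.clip(im.max(2).astype(float),lo,hi); t=a0+np.linspace(-half,half,150)
    def f(p):
        s=0
        for rr,w in((r-.0015,1),(r+.0015,-1),(r-.003,.5),(r+.003,-.5)):
            s+=w*samp(n,g,np.c_[p[0]+rr*np.cos(t),p[1]+rr*np.sin(t),np.full(150,z)])
        return -np.mean(s)
    best=min((f((c0[0]+a,c0[1]+b)),(c0[0]+a,c0[1]+b)) for a in np.arange(-.012,.0121,.003) for b in np.arange(-.012,.0121,.003))
    x0=np.array(best[1]); o=minimize(f,x0,method='Nelder-Mead',options=dict(initial_simplex=np.array([[0,0],[.002,0],[0,.002]])+x0)); return o.x,o.fun
E
python3 - <<'E'
from h import *
I={n:cv2.imread(f'pics/{n}2.png') for n in P}
zu=.1369-.0277
c=(.5232,.3074)
print('scene near arc',*arc_fit('scene',I['scene'],c,.074,zu,np.deg2rad(-132),1.2))
print('scene near arc z+2',*arc_fit('scene',I['scene'],c,.074,zu+.002,np.deg2rad(-132),1.2))
print('top arc -y',*arc_fit('top',I['top'],c,.074,zu+.004,np.deg2rad(-95),1.1))
# references
J={n:cv2.imread(f'pics/{n}0.png') for n in P}
print('scene0 near arc',*arc_fit('scene',J['scene'],(.524,.305),.074,.0,np.deg2rad(-132),1.2))
print('top0 arc',*arc_fit('top',J['top'],(.524,.305),.074,.004,np.deg2rad(-95),1.1))
print('seat s near',*arc_fit('scene',J['scene'],(.5555,.0385),.05,.022,np.deg2rad(-132),1.9,150,255))
print('seat s',*arc_fit('scene',J['scene'],(.5555,.0385),.05,.022,np.deg2rad(-132),1.2,150,255))
print('seat t',*arc_fit('top',J['top'],(.5555,.0385),.05,.022,np.deg2rad(-95),3.1,180,255))
# spindle shaft line & tip in scene
g=J['scene']; u=proj('scene',[[.5553,.038,.022],[.5553,.038,.094],[.5553+.014,.038,.047]]); print('pred px',u)
E
```

```text
scene near arc [0.521  0.3058] -54.05722643011547
scene near arc z+2 [0.5193 0.3031] -53.95320478117866
top arc -y [0.5191 0.3019] -102.61277959659472
scene0 near arc [0.5238 0.3039] -86.03696506953519
top0 arc [0.5227 0.2995] -97.2469156565743
seat s near [0.5558 0.038 ] -78.57935656526234
seat s [0.5558 0.038 ] -79.13513802534959
seat t [0.5548 0.0387] -44.01960402220508
pred px [[258.9864 187.0288]
 [258.7175 167.0758]
 [262.3219 178.2413]]
```

```bash
python3 -m jog '[[[-30,26,-3,0,0,0.16,30],[-65,57,-3,0,0,0.33,30],[-100,88,-3,0,0,0.5,30],[-140,122,-3,0,0,0.66,30],[-175,153,-3,0,0,0.83,30],[-198,173,-3,0,0,0.95,30],[-205,178,-3,0,0,0.979,30],[-205,178,-3,0,0,0.979,30],[-205,178,-3,0,0,0.979,30]]]'
python3 - <<'E'
from h import *
I={n:grab_frame(n)[0] for n in P}
for n in P: cv2.imwrite(f'pics/{n}3.png',I[n])
s=arm.get_state(); e=s['eef_pos']; print(e,s['ee_rot'],s['force'])
zu=e[2]-.0277
print('scene near arc',*arc_fit('scene',I['scene'],e[:2],.074,zu,np.deg2rad(-132),1.2))
print('scene near arc z+2',*arc_fit('scene',I['scene'],e[:2],.074,zu+.002,np.deg2rad(-132),1.2))
print('top arc',*arc_fit('top',I['top'],e[:2],.074,zu+.004,np.deg2rad(-95),1.1))
cv2.imwrite('pics/c4.png',np.hstack([crop('t',I['top'],210,110,100,100,4),crop('s',I['scene'],215,95,100,100,4)]))
E
```

```text
t: 5.85
eef_pos: [0.5575, 0.0388, 0.1392]
ee_rot: [3.141, 0.001, 0.005]
force: [0.5, -0.0, -3.3]
width: 0.0378
gripper_force: 30.0
[0.5575 0.039  0.1394] [-3.1416  0.0001  0.0051] [ 0.387   0.5085 -4.0405]
scene near arc [0.5542 0.0393] -52.419545851612405
scene near arc z+2 [0.5524 0.0373] -52.66111633342265
top arc [0.5553 0.0351] -31.324116516866763
```

View pics/c4.png

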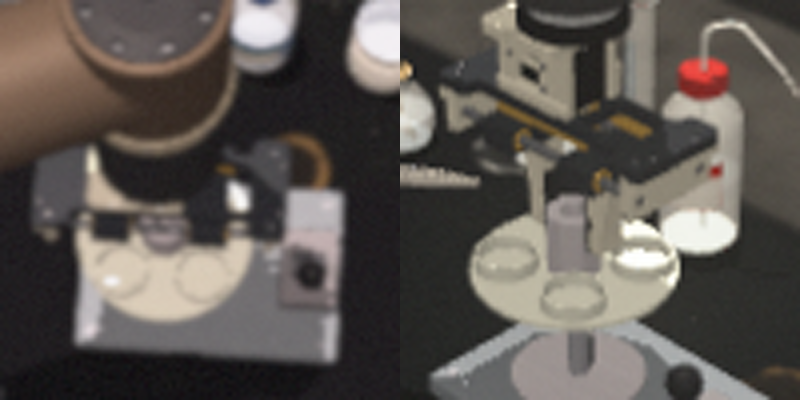

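```bash
python3 -m jog '[[[0.5,0.4,4,0,0,0.002,30],[1,0.8,10,0,0,0.002,30],[1,0.8,15,0,0,0.002,30],[1,0.8,18,0,0,0.002,30],[1,0.8,21,0,0,0.002,30],[1,0.8,23,0,0,0.002,30],[1,0.8,23,0,0,0.002,30]]]'
```

```text
t: 6.82
eef_pos: [0.5586, 0.0372, 0.1165]
ee_rot: [3.142, 0.0, 0.001]
force: [-0.0, 0.1, -3.3]
width: 0.0378
gripper_force: 30.0
```

```bash
python3 -m jog '[[[0,0,4,0,0,0,30],[0,0,8,0,0,0,30],[0,0,12,0,0,0,30],[0,0,15,0,0,0,30],[0,0,15,0,0,0,30]]]'
```

```text
t: 7.45
eef_pos: [0.5584, 0.0371, 0.1012]
ee_rot: [3.141, 0.001, 0.001]
force: [-0.3, 1.0, -2.9]
width: 0.0379
gripper_force: 30.0
```

```bash
python3 -m jog '[[[0,0,6,0,0,0,30],[0,0,12,0,0,0,30],[0,0,18,0,0,0,30],[0,0,23,0,0,0,30],[0,0,23,0,0,0,30]]]'
```

```text
t: 8.07
eef_pos: [0.5582, 0.0371, 0.078]
ee_rot: [3.141, 0.001, 0.001]
force: [0.4, 0.1, -3.1]
width: 0.0375
gripper_force: 30.0
```

```bash
python3 -m jog '[[[0,0,2,0,0,0,30],[0,0,4,0,0,0,30],[0,0,6,0,0,0,30],[0,0,8,0,0,0,30],[0,0,8,0,0,0,30]]]'
```

```text
t: 8.7
eef_pos: [0.5585, 0.0372, 0.0704]
ee_rot: [3.141, 0.0, 0.001]
force: [-0.1, 0.0, -4.5]
width: 0.0379
gripper_force: 30.0
```

```bash
python3 -m jog '[[[0,0,4,0,0,0,30],[0,0,8,0,0,0,30],[0,0,12,0,0,0,30],[0,0,16,0,0,0,30],[0,0,18,0,0,0,30],[0,0,18,0,0,0,30]]]'
```

```text
t: 9.45
eef_pos: [0.5585, 0.0372, 0.0524]
ee_rot: [3.141, 0.0, 0.001]
force: [0.4, -0.2, -3.4]
width: 0.0373
gripper_force: 30.0
```

```bash
python3 -m jog '[[[0,0,1,0,0,0,30],[0,0,2,0,0,0,30],[0,0,3,0,0,0,30],[0,0,4,0,0,0,30],[0,0,4,0,0,0,30]]]'
```

```text
t: 10.07
eef_pos: [0.5586, 0.0372, 0.0497]
ee_rot: [3.142, -0.0, 0.002]
force: [-4.1, 1.2, 6.8]
width: 0.0375
gripper_force: 30.0
```

```bash
python3 -m jog '[[[0,0,2,0,0,0,60],[0,0,0,0,0,0,87],[0,0,0,0,0,0,87],[0,0,-30,0,0,0,87],[0,0,-80,0,0,0,87],[0,0,-130,0,0,0,87],[-20,50,-150,0,0,0,87],[-40,100,-150,0,0,0,87],[-58,160,-150,0,0,0,87],[-58,210,-150,0,0,0,87],[-58,250,-150,0,0,0,87],[-58,272,-150,0,0,0,87],[-58,272,-150,0,0,0,87]]]'
python3 - <<'E'
from h import *
I={n:grab_frame(n)[0] for n in P}
for n in P: cv2.imwrite(f'pics/{n}4.png',I[n])
cv2.imwrite('pics/c5.png',np.hstack([crop('t',I['top'],210,110,180,150,2.2),crop('s',I['scene'],215,125,180,150,2.2)]))
E
```

```text
t: 11.7
eef_pos: [0.5006, -0.2362, 0.1983]
ee_rot: [3.142, 0.0, -0.001]
force: [-0.2, 0.2, -0.6]
width: 0.0869
gripper_force: 0.0
```

View pics/c5.png

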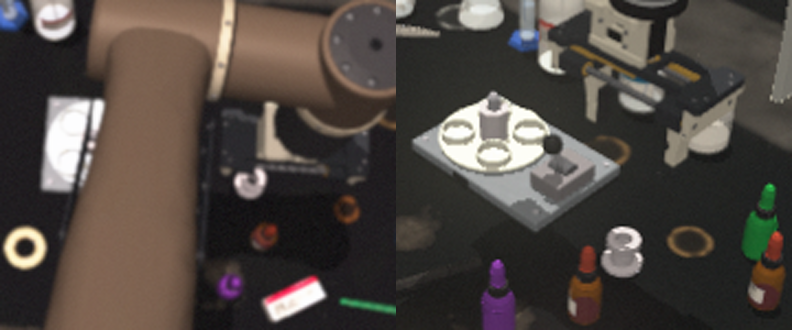

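```bash
cat >> h.py <<'E'
def spool_fit(n,im,c0,zb=0.,lo=40,hi=200):
    """silhouette of the spool: bright inside both flange outlines, dark outside the hull"""
    from scipy.optimize import minimize
    g=im.max(2).astype(np.float32); t=np.linspace(0,2*np.pi,40)
    S=np.vstack([np.c_[r*np.cos(t),r*np.sin(t),np.full(40,z)] for r,z in((.024,0),(.024,.008),(.02,.03),(.02,.042))])
    def masks(p):
        out=[]
        for sl in((0,80),(80,160)):
            q=proj(n,S[sl[0]:sl[1]]+[p[0],p[1],zb]); out.append(cv2.convexHull(q.astype(np.float32)))
        m=np.zeros((384*4,512*4),np.uint8)
        for h in out: cv2.fillConvexPoly(m,np.round((h+.5)*4).astype(int),1)
        return m
    G=np.clip(cv2.resize(g,None,fx=4,fy=4,interpolation=cv2.INTER_LINEAR),lo,hi)
    k=np.ones((25,25),np.uint8)
    def f(p):
        m=masks(p); u,v=(proj(n,[[p[0],p[1],zb+.02]])[0]*4).astype(int); sl=np.s_[max(v-140,0):v+140,max(u-140,0):u+140]
        a=m[sl]; b=cv2.dilate(a,k)-a; return G[sl][b>0].mean()-G[sl][a>0].mean()
    best=min((f((c0[0]+a,c0[1]+b)),(c0[0]+a,c0[1]+b)) for a in np.arange(-.016,.0161,.004) for b in np.arange(-.016,.0161,.004))
    x0=np.array(best[1]); o=minimize(f,x0,method='Nelder-Mead',options=dict(initial_simplex=np.array([[0,0],[.002,0],[0,.002]])+x0)); return o.x,o.fun
def bottle_fit(im_dict,c0): pass
E
python3 - <<'E'
from h import *
for k in(0,4):
  for n in P: print(k,n,*spool_fit(n,cv2.imread(f'pics/{n}{k}.png'),(.5,-.235)))
s=arm.get_state();print(s['eef_pos'])
E
```

```text
0 scene [ 0.5132 -0.2237] -112.25123596191406
0 top [ 0.5123 -0.2233] -130.4716796875
4 scene [ 0.5134 -0.224 ] -103.75112915039062
4 top [ 0.5118 -0.2241] -97.99198913574219
[ 0.5008 -0.2347  0.1984]
```

```bash
python3 -m jog '[[[6,-6,50,0,0,0,75],[12,-11,100,0,0,0,65],[12,-11,140,0,0,0,60],[12,-11,165,0,0,0,60],[12,-11,181,0,0,0,60],[12,-11,181,0,0,0,60],[12,-11,181,0,0,0,30],[12,-11,181,0,0,0,30],[12,-11,181,0,0,0,30],[12,-11,181,0,0,0,30],[12,-11,181,0,0,0,30]]]' 30
python3 - <<'E'
from h import *
for n in P:
    im=grab_frame(n)[0]; cv2.imwrite(f'pics/{n}5.png',im); print(n,*spool_fit(n,im,(.513,-.224)))
E
```

```text
t: 13.18
eef_pos: [0.5136, -0.2241, 0.0186]
ee_rot: [3.141, -0.002, 0.002]
force: [-0.2, -0.3, 6.6]
width: 0.0392
gripper_force: 30.0
scene [ 0.5125 -0.2237] -59.84475326538086
top [ 0.5359 -0.2062] -58.896209716796875
```

```bash
python3 -m jog '[[[0,0,-30,0,0,0,30],[0,0,-80,0,0,0,30],[0,0,-130,0,0,0,30],[7,-50,-131,0,0,0,30],[16,-105,-131,0,0,0,30],[25,-160,-131,0,0,0,30],[34,-215,-131,0,0,0,30],[42,-255,-131,0,0,0,30],[42,-262,-131,0,0,0,30],[42,-262,-131,0,0,0,30],[42,-262,-131,0,0,0,30]]]'
python3 - <<'E'
from h import *
s=arm.get_state(); e=s['eef_pos']; print(e,s['ee_rot'],s['force'])
for n in P:
    im=grab_frame(n)[0]; cv2.imwrite(f'pics/{n}6.png',im); print(n,*spool_fit(n,im,e[:2],e[2]-.0186,100))
E
```

```text
t: 14.65
eef_pos: [0.5542, 0.0372, 0.1484]
ee_rot: [3.141, 0.001, 0.0]
force: [-0.5, 0.0, -1.6]
width: 0.0391
gripper_force: 30.0
[0.5542 0.0372 0.1484] [3.1414 0.0006 0.0002] [-0.5173  0.0148 -1.5521]
scene [0.5566 0.0381] -28.125137329101562
top [0.5431 0.0455] -11.117630004882812
```

```bash
python3 -m jog '[[[1,0,10,0,0,0,30],[2,0,20,0,0,0,30],[2,0,28,0,0,0,30],[2,0,34,0,0,0,30],[2,0,38,0,0,0,30],[2,0,42,0,0,0,30],[2,0,45,0,0,0,30],[2,0,45,0,0,0,30]]]'
```

```text
t: 15.75
eef_pos: [0.5565, 0.0382, 0.1034]
ee_rot: [3.142, 0.0, 0.001]
force: [0.2, 0.2, -1.3]
width: 0.0389
gripper_force: 30.0
```

```bash
python3 -m jog '[[[0,0,4,0,0,0,30],[0,0,8,0,0,0,30],[0,0,11,0,0,0,30],[0,0,13,0,0,0,30],[0,0,14,0,0,0,30],[0,0,14,0,0,0,30]]]'
```

```text
t: 16.5
eef_pos: [0.5567, 0.0382, 0.0907]
ee_rot: [3.141, -0.001, 0.002]
force: [-4.7, 0.7, 7.8]
width: 0.0391
gripper_force: 30.0
```

```bash
python3 -m jog '[[[0,0,0,0,0,0,60],[0,0,0,0,0,0,80],[0,0,0,0,0,0,80],[0,0,-30,0,0,0,80],[0,0,-80,0,0,0,80],[-20,50,-110,0,0,0,87],[-40,100,-140,0,0,0,87],[-57,160,-140,0,0,0,87],[-57,210,-140,0,0,0,87],[-57,250,-140,0,0,0,87],[-57,273,-140,0,0,0,87],[-57,273,-140,0,0,0,87]]]'
python3 - <<'E'
from h import *
s=arm.get_state(); print(s['eef_pos'],s['ee_rot'],s['t'])
I={n:grab_frame(n)[0] for n in P}
for n in P: cv2.imwrite(f'pics/{n}7.png',I[n])
cv2.imwrite('pics/c6.png',np.hstack([crop('s',I['scene'],225,130,100,100,4),crop('s',I['scene'],225,210,200,100,4)[:, :400] if 0 else crop('s',I['scene'],280,200,130,130,400/130)]))
print(spool_fit('scene',I['scene'],(.5555,.038),.072,120))
# amber: saturated orange pixels blobs
for n in P:
    h=cv2.cvtColor(I[n],cv2.COLOR_BGR2HSV); m=((h[...,0]<16)&(h[...,1]>130)&(h[...,2]>40)).astype(np.uint8)
    N,l,st,ce=cv2.connectedComponentsWithStats(m)
    print(n,[(st[i],np.round(ce[i],1)) for i in range(1,N) if st[i][4]>25])
E
```

```text
t: 18.0
eef_pos: [0.4996, -0.2363, 0.2291]
ee_rot: [3.142, 0.001, -0.001]
force: [-0.3, 0.8, 0.1]
width: 0.0869
gripper_force: 0.0
[ 0.4996 -0.2363  0.2291] [ 3.1416  0.0008 -0.0013] 18.0
(array([0.5606, 0.0453]), np.float64(-22.749252319335938))
scene [(array([ 427,    4,   45,   56, 1148], dtype=int32), array([448.8,  28.6])), (array([494,   4,  10,   4,  30], dtype=int32), array([498.5,   5.8])), (array([423,  59,  24,  10, 102], dtype=int32), array([433.3,  64.2])), (array([285, 110,  12,   9,  96], dtype=int32), array([290.4, 114.1])), (array([415, 198,   9,   9,  59], dtype=int32), array([418.8, 201.9])), (array([383, 230,   8,  14,  78], dtype=int32), array([386.8, 236.4])), (array([298, 237,   8,  12,  75], dtype=int32), array([301.7, 242.7])), (array([377, 244,  15,  14, 136], dtype=int32), array([384.1, 250.3])), (array([294, 250,  15,  14, 125], dtype=int32), array([301.2, 256.2])), (array([353, 280,  16,  13,  62], dtype=int32), array([359.4, 288.3]))]
top [(array([171,   0,  14,   5,  26], dtype=int32), array([178. ,   2.2])), (array([351,   0,  19,  17, 192], dtype=int32), array([359.5,   8.7])), (array([428,   0,  26,  13,  84], dtype=int32), array([441.9,   7.8])), (array([353,  23,  11,   5,  29], dtype=int32), array([358. ,  24.8])), (array([226,  97,  12,  11,  97], dtype=int32), array([231.6, 102.2])), (array([362, 199,  12,  13,  77], dtype=int32), array([367.5, 205.2])), (array([324, 211,  13,  11,  89], dtype=int32), array([330.8, 215.9]))]
```

View pics/c6.png

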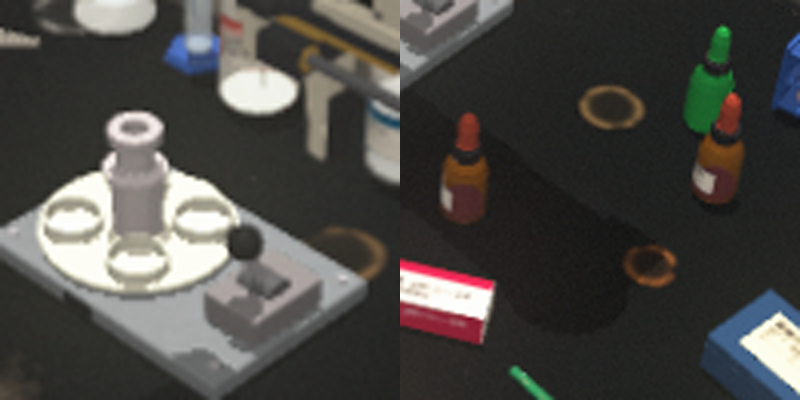

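```bash
cat >> h.py <<'E'
def model_fit(n,im,c0,parts,zb=0.,lo=25,hi=110,span=.012):
    """parts: list of hulls, each a list of (radius,z) circles; bright object on dark ground"""
    t=np.linspace(0,2*np.pi,40); G=np.clip(cv2.resize(im.max(2).astype(np.float32),None,fx=4,fy=4),lo,hi); k=np.ones((17,17),np.uint8)
    def f(p):
        m=np.zeros((384*4,512*4),np.uint8)
        for part in parts:
            S=np.vstack([np.c_[p[0]+r*np.cos(t),p[1]+r*np.sin(t),np.full(40,zb+z)] for r,z in part])
            cv2.fillConvexPoly(m,np.round((cv2.convexHull(proj(n,S).astype(np.float32))+.5)*4).astype(int),1)
        u,v=(proj(n,[[p[0],p[1],zb+.05]])[0]*4).astype(int); sl=np.s_[max(v-200,0):v+200,max(u-200,0):u+200]
        a=m[sl]; b=cv2.dilate(a,k)-a; return G[sl][b>0].mean()-G[sl][a>0].mean()
    best=min((f((c0[0]+a,c0[1]+b)),(c0[0]+a,c0[1]+b)) for a in np.arange(-span,span+1e-4,.004) for b in np.arange(-span,span+1e-4,.004))
    x0=np.array(best[1]); o=minimize(f,x0,method='Nelder-Mead',options=dict(initial_simplex=np.array([[0,0],[.002,0],[0,.002]])+x0)); return o.x,o.fun
BOT=[[(.018,0),(.018,.048),(.012,.058)],[(.012,.06),(.012,.073)],[(.008,.073),(.008,.098),(.004,.104)]]
E
python3 - <<'E'
from h import *
for nm,us,ut in(('b1',(301.7,242.7),(331,216)),('b2',(386.8,236.4),(368,176))):
    print(nm,'bulb scene',at_z('scene',us,.0885)[0],'top',at_z('top',ut,.095)[0])
    c0=at_z('scene',us,.0885)[0][:2]
    for k in(0,7):
        for n in P: print(k,n,*model_fit(n,cv2.imread(f'pics/{n}{k}.png'),c0,BOT))
E
```

```text
b1 bulb scene [ 0.418  -0.2496  0.0885] top [ 0.4129 -0.2395  0.095 ]
0 scene [ 0.4215 -0.2454] -41.68157958984375
0 top [ 0.4213 -0.2468] -48.670352935791016
7 scene [ 0.4212 -0.2456] -45.590755462646484
7 top [ 0.4204 -0.2461] -51.23328399658203
b2 bulb scene [ 0.5781 -0.3794  0.0885] top [ 0.5611 -0.3643  0.095 ]
0 scene [ 0.5821 -0.377 ] -37.545658111572266
0 top [ 0.5815 -0.3784] -49.80454635620117
7 scene [ 0.5821 -0.3772] -37.42053985595703
7 top [ 0.5512 -0.3302] -13.58713150024414
```

```bash
python3 -m jog '[[[-30,4,20,0,0,0.18,75],[-60,8,40,0,0,0.36,65],[-79,10,70,0,0,0.54,56],[-79,10,90,0,0,0.72,56],[-79,10,110,0,0,0.785,56],[-79,10,140,0,0,0.785,56],[-79,10,165,0,0,0.785,56],[-79,10,176,0,0,0.785,56],[-79,10,176,0,0,0.785,56],[-79,10,176,0,0,0.785,15],[-79,10,176,0,0,0.785,15],[-79,10,176,0,0,0.785,15],[-79,10,176,0,0,0.785,15],[-79,10,176,0,0,0.785,15]]]' 15; python3 -c "
from h import *
need(.5895-.0,.0038,.2,-.785)"
```

```text
t: 19.85
eef_pos: [0.4211, -0.2452, 0.0539]
ee_rot: [-3.142, -0.001, -0.784]
force: [-1.1, -1.2, 4.4]
width: 0.0264
gripper_force: 14.7
tcp [ 0.4211 -0.2452  0.0539] rpy [-3.1415 -0.0006 -0.7837] q6 0.9092078527778454 -> row [ -56.4 -295.2 -146.1] [-0.    -0.001  0.001] t 19.85 F [-1.0589 -1.1711  4.3803]
tcp [ 0.4211 -0.2452  0.0539] rpy [-3.1415 -0.0006 -0.7837] q6 0.9092078527778454 -> row [ -56.4 -295.2 -146.1] [ 0.001 -0.    -3.14 ] t 19.85 F [-1.0589 -1.1711  4.3803]
```

```bash
python3 -m jog '[[[0,0,0,0,0,0,50],[0,0,0,0,0,0,50],[0,0,-5,0,0,0,50],[0,0,-5,0,0,0,15],[0,0,-5,0,0,0,15],[0,0,-5,0,0,0,15],[0,0,-5,0,0,0,15],[0,0,-5,0,0,0,15]]]' 15; python3 -c "
from h import *
need(.5895-.0,.0038,.2,-.785)
for n in P: print(n,*model_fit(n,grab_frame(n)[0],(.421,-.245),BOT))"
```

```text
t: 20.85
eef_pos: [0.4209, -0.2449, 0.0585]
ee_rot: [3.142, 0.0, -0.784]
force: [0.9, -0.3, -0.5]
width: 0.0233
gripper_force: 14.6
tcp [ 0.4209 -0.2449  0.0585] rpy [ 3.1416  0.0001 -0.7839] q6 0.909194877990678 -> row [ -56.2 -295.2 -141.5] [0.    0.    0.001] t 20.85 F [ 0.9287 -0.3213 -0.5298]
tcp [ 0.4209 -0.2449  0.0585] rpy [ 3.1416  0.0001 -0.7839] q6 0.909194877990678 -> row [ -56.2 -295.2 -141.5] [-0.    0.   -3.14] t 20.85 F [ 0.9287 -0.3213 -0.5298]
scene [ 0.4214 -0.2443] -27.38695526123047
top [ 0.4178 -0.2438] -31.55022430419922
```

```bash
python3 -m jog '[[[0,0,-50,0,0,0,15],[0,0,-100,0,0,0,15],[0,0,-141,0,0,0,15],[-11,-59,-141,0,0,0,15],[-22,-118,-141,0,0,0,15],[-33,-175,-141,0,0,0,15],[-44,-235,-141,0,0,0,15],[-54,-285,-141,0,0,0,15],[-56,-295,-141,0,0,0,15],[-56,-295,-141,0,0,0,15],[-56,-295,-141,0,0,0,15]]]'; python3 -c "
from h import *
need(.5895,.0036,.086,-.785)
for n in P: im=grab_frame(n)[0];cv2.imwrite(f'pics/{n}8.png',im)"
```

```text
t: 22.32
eef_pos: [0.5888, 0.0026, 0.1995]
ee_rot: [3.141, 0.0, -0.785]
force: [-0.5, 0.1, -0.8]
width: 0.0232
gripper_force: 14.6
tcp [0.5888 0.0026 0.1995] rpy [ 3.1411  0.0003 -0.7846] q6 0.45006504735822395 -> row [ -0.2  -1.3 113.5] [0. 0. 0.] t 22.325 F [-0.4626  0.0789 -0.7726]
tcp [0.5888 0.0026 0.1995] rpy [ 3.1411  0.0003 -0.7846] q6 0.45006504735822395 -> row [ -0.2  -1.3 113.5] [-0.     0.001 -3.141] t 22.325 F [-0.4626  0.0789 -0.7726]
```

```bash
python3 -m jog '[[[0,-1,40,0,0,0,15],[0,-1,75,0,0,0,15],[0,-1,92,0,0,0,15],[0,-1,100,0,0,0,15],[0,-1,105,0,0,0,15],[0,-1,109,0,0,0,15],[0,-1,109,0,0,0,15]]]'
```

```text
t: 23.3
eef_pos: [0.5904, 0.0043, 0.0909]
ee_rot: [-3.141, -0.0, -0.784]
force: [-0.6, -0.2, -0.3]
width: 0.0232
gripper_force: 14.6
```

```bash
python3 -m jog '[[[0,0,3,0,0,0,15],[0,0,6,0,0,0,15],[0,0,7,0,0,0,15],[0,0,7,0,0,0,15]]]'
```

```text
t: 23.8
eef_pos: [0.5907, 0.0041, 0.0844]
ee_rot: [-3.141, -0.001, -0.783]
force: [-1.3, -0.3, 5.2]
width: 0.0232
gripper_force: 14.8
```

```bash
python3 -m jog '[[[0,0,4,0,0,0,35],[0,0,2,0,0,0,45],[0,0,2,0,0,0,45],[0,0,-35,0,0,0,45],[0,0,-90,0,0,0,45],[0,0,-145,0,0,0,45],[40,43,-145,0,0,-0.18,56],[80,85,-145,0,0,-0.36,56],[120,127,-145,0,0,-0.54,56],[160,169,-145,0,0,-0.72,56],[200,211,-145,0,0,-0.9,56],[235,248,-145,0,0,-1.08,56],[263,277,-145,0,0,-1.26,56],[263,277,-145,0,0,-1.44,56],[263,277,-145,0,0,-1.57,56],[263,277,-145,0,0,-1.57,56]]]'
python3 - <<'E'
from h import *
I={n:grab_frame(n)[0] for n in P}
for n in P:
    cv2.imwrite(f'pics/{n}9.png',I[n]); print(n,*model_fit(n,I[n],(.582,-.3775),BOT))
need(.582,-.3775,.0585,.785)
cv2.imwrite('pics/c7.png',np.hstack([crop('s',I['scene'],225,130,100,100,4),crop('s',I['scene'],320,170,130,130,400/130)]))
E
```

```text
t: 25.8
eef_pos: [0.5809, -0.3778, 0.2283]
ee_rot: [-3.141, 0.0, 0.785]
force: [-0.1, 0.2, -0.0]
width: 0.056
gripper_force: 0.0
scene [ 0.5815 -0.3778] -37.66513442993164
top [ 0.5797 -0.377 ] -35.22615051269531
tcp [ 0.581  -0.3775  0.2285] rpy [-3.1415 -0.      0.7833] q6 2.6498574086449977 -> row [  0.7   0.7 170. ] [-0.    -0.    -0.002] t 25.9 F [-0.0865  0.6083  0.1349]
tcp [ 0.581  -0.3775  0.2285] rpy [-3.1415 -0.      0.7833] q6 2.6498574086449977 -> row [  0.7   0.7 170. ] [-0.    0.    3.14] t 25.9 F [-0.0865  0.6083  0.1349]
```

View pics/c7.png

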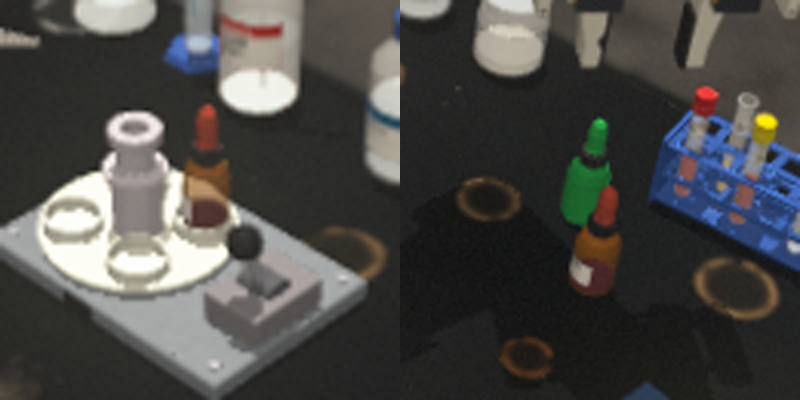

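Run:
```python
from h import *
for n in P:
    c=cloud(n,np.load(f'pics/{n}0.npy')).reshape(-1,3); d=c[:,:2]-[.582,-.3775]
    a=d@[.707,.707]; b=d@[.707,-.707]  # tool x, tool y
    q=(np.abs(a)<.065)&(np.abs(b)<.13)&(c[:,2]>.04)&(c[:,2]<.4)&(np.hypot(*d.T)>.03)
    k=np.c_[a,b,c[:,2]][q]; print(n,len(k)); 
    if len(k): print(k[np.argsort(-k[:,2])][:8], k.min(0),k.max(0))
```

```text
scene 124
[[0.0518 0.1271 0.1235]
 [0.0603 0.1297 0.1228]
 [0.0532 0.1252 0.1223]
 [0.0575 0.1291 0.1218]
 [0.0577 0.1267 0.1217]
 [0.0501 0.1295 0.1217]
 [0.0617 0.1279 0.1216]
 [0.0523 0.1281 0.1199]] [ 0.0406 -0.0086  0.0402] [0.065  0.1299 0.1235]
top 54
[[0.0627 0.129  0.1233]
 [0.0579 0.1298 0.1221]
 [0.0602 0.1271 0.122 ]
 [0.0554 0.1277 0.1208]
 [0.0577 0.1255 0.1198]
 [0.0627 0.1257 0.1194]
 [0.0575 0.1205 0.1189]
 [0.053  0.1277 0.1158]] [0.0416 0.0017 0.047 ] [0.0644 0.1298 0.1233]
```

```bash
python3 -m jog '[[[0,0,50,0,0,0,56],[0.5,0.5,100,0,0,0,56],[0.5,0.5,140,0,0,0,56],[0.5,0.5,160,0,0,0,56],[0.5,0.5,170,0,0,0,56],[0.5,0.5,170,0,0,0,15],[0.5,0.5,170,0,0,0,15],[0.5,0.5,170,0,0,0,15],[0.5,0.5,170,0,0,0,15],[0.5,0.5,170,0,0,0,15]]]' 15; python3 -c "
from h import *
need(.5217,.0036,.2,.785)"
```

```text
t: 27.15
eef_pos: [0.582, -0.3778, 0.0594]
ee_rot: [3.14, -0.0, 0.786]
force: [0.2, -0.0, 4.2]
width: 0.0235
gripper_force: 15.0
tcp [ 0.582  -0.3778  0.0594] rpy [ 3.1405 -0.0003  0.7863] q6 2.652561832192151 -> row [ 227.4 -312.  -140.9] [ 0.001 -0.     0.001] t 27.15 F [ 0.1593 -0.0011  4.1865]
tcp [ 0.582  -0.3778  0.0594] rpy [ 3.1405 -0.0003  0.7863] q6 2.652561832192151 -> row [ 227.4 -312.  -140.9] [ 0.001  0.002 -3.14 ] t 27.15 F [ 0.1593 -0.0011  4.1865]
```

```bash
python3 -m jog '[[[0,0,-50,0,0,0,15],[0,0,-100,0,0,0,15],[0,0,-150,0,0,0,15],[34,-47,-151,0,0,0,15],[68,-94,-151,0,0,0,15],[102,-140,-151,0,0,0,15],[136,-187,-151,0,0,0,15],[170,-234,-151,0,0,0,15],[204,-280,-151,0,0,0,15],[224,-308,-151,0,0,0,15],[227,-312,-151,0,0,0,15],[227,-312,-151,0,0,0,15],[227,-312,-151,0,0,0,15]]]'; python3 -c "
from h import *
need(.5217,.0036,.086,.785)"
```

```text
t: 28.78
eef_pos: [0.5212, 0.0026, 0.2094]
ee_rot: [-3.141, 0.0, 0.785]
force: [1.0, -0.3, -1.2]
width: 0.0237
gripper_force: 15.0
tcp [0.5212 0.0026 0.2094] rpy [-3.1415  0.0003  0.7852] q6 1.9740914087416526 -> row [  1.   -0.3 123.4] [-0.  0.  0.] t 28.775 F [ 1.0064 -0.2726 -1.223 ]
tcp [0.5212 0.0026 0.2094] rpy [-3.1415  0.0003  0.7852] q6 1.9740914087416526 -> row [  1.   -0.3 123.4] [-0.001 -0.    -3.141] t 28.775 F [ 1.0064 -0.2726 -1.223 ]
```

```bash
python3 -m jog '[[[1,0,40,0,0,0,15],[1,0,80,0,0,0,15],[1,0,100,0,0,0,15],[1,0,108,0,0,0,15],[1,0,113,0,0,0,15],[1,0,117,0,0,0,15],[1,0,117,0,0,0,15]]]'
```

```text
t: 29.65
eef_pos: [0.5222, 0.0042, 0.0929]
ee_rot: [3.141, -0.001, 0.786]
force: [-0.2, -0.9, -0.6]
width: 0.0235
gripper_force: 15.0
```

```bash
python3 -m jog '[[[0,0,3,0,0,0,15],[0,0,6,0,0,0,15],[0,0,8,0,0,0,15],[0,0,8,0,0,0,15]]]'
```

```text
t: 30.15
eef_pos: [0.5224, 0.0043, 0.0854]
ee_rot: [3.141, -0.001, 0.787]
force: [-1.5, 1.0, 7.4]
width: 0.023
gripper_force: 15.1
```

```bash
python3 -m jog '[[[0,0,4,0,0,0,35],[0,0,2,0,0,0,45],[0,0,2,0,0,0,45],[0,0,-35,0,0,0,45],[0,0,-90,0,0,0,45],[0,0,-135,0,0,0,45],[-15,18,-135,0,0,0.18,50],[-30,36,-135,0,0,0.36,50],[-45,54,-135,0,0,0.54,50],[-59,71,-135,0,0,0.72,50],[-59,71,-135,0,0,0.9,50],[-59,71,-135,0,0,1.08,50],[-59,71,-135,0,0,1.26,50],[-59,71,-135,0,0,1.44,50],[-59,71,-135,0,0,1.62,50],[-59,71,-135,0,0,1.8,50],[-59,71,-135,0,0,1.98,50],[-59,71,-135,0,0,2.16,50],[-59,71,-135,0,0,2.34,50],[-59,71,-135,0,0,2.358,50]]]'
python3 - <<'E'
from h import *
I={n:grab_frame(n)[0] for n in P}
for n in P: cv2.imwrite(f'pics/{n}10.png',I[n])
g=I['scene']; 
need(.529,-.088,.075,-1.571)
print('ball px pred',proj('scene',[[.529,-.088,.088]]),proj('top',[[.529,-.088,.088]]))
cv2.imwrite('pics/c8.png',crop('s',I['scene'],215,110,120,100,4))
E
```

```text
t: 32.65
eef_pos: [0.5304, -0.0878, 0.2195]
ee_rot: [3.141, -0.0, -1.571]
force: [-0.1, 0.6, -0.2]
width: 0.0502
gripper_force: 0.0
tcp [ 0.5305 -0.0878  0.2195] rpy [ 3.1416  0.     -1.5685] q6 -0.19850102253134785 -> row [  0.2   1.5 144.5] [0.    0.    0.002] t 32.75 F [-0.2625 -0.6662  0.1136]
tcp [ 0.5305 -0.0878  0.2195] rpy [ 3.1416  0.     -1.5685] q6 -0.19850102253134785 -> row [  0.2   1.5 144.5] [-0.     0.    -3.139] t 32.75 F [-0.2625 -0.6662  0.1136]
ball px pred [[284.3424 192.0476]] [[287.677  179.8966]]
```

View pics/c8.png

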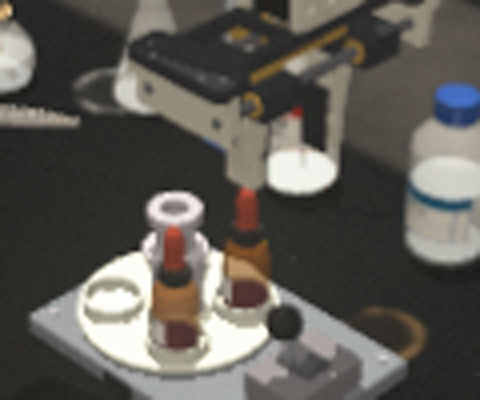

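```bash
python3 -m jog '[[[0,1,50,0,0,0,50],[0,1,90,0,0,0,50],[0,1,120,0,0,0,50],[0,1,144,0,0,0,50],[0,1,144,0,0,0,50]]]'
```

```text
t: 33.38
eef_pos: [0.5282, -0.0879, 0.074]
ee_rot: [3.138, -0.001, -1.569]
force: [-0.7, 0.7, 0.1]
width: 0.0502
gripper_force: 0.0
```

```bash
python3 -m jog '[[[0,-10,0,0,0,0,50],[0,-20,0,0,0,0,50],[0,-30,0,0,0,0,50],[0,-38,0,0,0,0,50],[0,-46,0,0,0,0,50],[0,-54,0,0,0,0,50],[0,-60,0,0,0,0,50],[0,-64,0,0,0,0,50],[0,-64,0,0,0,0,50]]]'
```

```text
t: 34.5
eef_pos: [0.5939, -0.0878, 0.0754]
ee_rot: [-3.141, -0.0, -1.572]
force: [-0.2, 1.0, -0.3]
width: 0.0498
gripper_force: 0.1
```

```bash
python3 -m jog '[[[0,-2,0,0,0,0,50],[0,-4,0,0,0,0,50],[0,-5,0,0,0,0,50],[0,-5,0,0,0,0,50]]]'
```

```text
t: 35.0
eef_pos: [0.595, -0.0879, 0.0751]
ee_rot: [3.135, -0.0, -1.573]
force: [-10.1, 2.3, 6.3]
width: 0.05
gripper_force: 5.5
```

```bash
python3 -m jog '[[[0,6,0,0,0,0,50],[0,12,0,0,0,0,50],[0,12,0,0,0,0,50],[0,12,-40,0,0,0,50],[0,12,-90,0,0,0,50],[0,12,-140,0,0,0,50],[60,12,-150,0,0,0,50],[120,12,-150,0,0,0,50],[160,12,-150,0,0,0,50],[160,12,-150,0,0,0,50]]]'
python3 - <<'E'
from h import *
I={n:grab_frame(n)[0] for n in P}
for n in P: cv2.imwrite(f'pics/{n}11.png',I[n])
print(proj('scene',[[.5819,-.088,.088]]))
cv2.imwrite('pics/c9.png',np.hstack([crop('s',I['scene'],215,110,120,120,3.3),crop('t',I['top'],200,120,120,120,3.3)]))
E
```

```text
t: 36.25
eef_pos: [0.5862, -0.2505, 0.2252]
ee_rot: [3.142, -0.0, -1.575]
force: [0.6, 1.5, -0.6]
width: 0.0501
gripper_force: 0.0
[[297.6324 183.6478]]
```

View pics/c9.png

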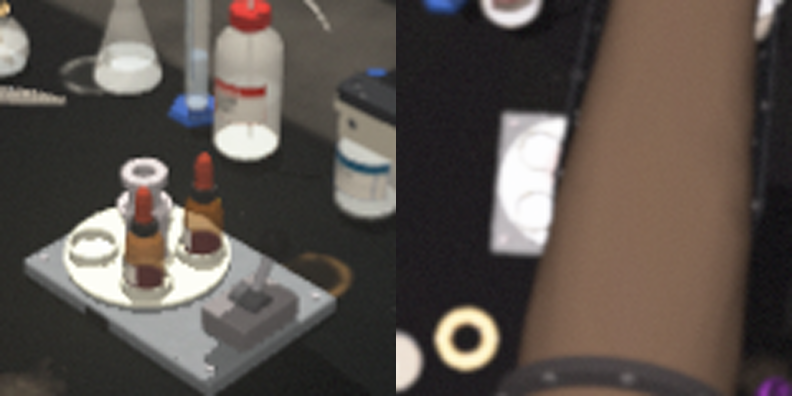

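```bash
python3 -c "
from station import arm
print(arm.job_done())"
```

```text
the job is handed in; nothing more can be done
None
```

I handed the job in at about 36 s of robot time. The carousel is home on its key and the spool rests flat on the hub. The only two amber bottles I found on the bench stand upright in pockets 3 and 4. The switch is pushed fully on, against its stop.

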